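# Mount an egg for painting and set the holder's thumbscrew

## Robot

A 6-joint arm with a two-finger parallel gripper is mounted at the origin on the work surface. World frame = base frame: x ahead of the robot, y to its left, z up, the work surface at z = 0. Lengths are in mm, angles in rad, forces in N, time in s.
With the tool pointing down it reaches from about 400 to 925 mm from the base axis. Payload 12.5 kg.
Tool frame: the origin (TCP) lies at the very end of the fingers, on their centre line; the grasp point (between the pads) lies 19 mm behind it; z points along the fingers, y is the direction in which the jaws open and shut (so a half turn about z gives the same grasp; the last joint's range is limited). The gripper opens to 95 mm and grips with 3 to 60 N. Pads are 20 mm wide; open, the fingers measure 119 mm over their backs; the gripper's body (75 mm by 180 mm) begins 59 mm behind the grasp point.
Start: joints at [-1.423, 0.491, 1.559, -0, 1.092, -0.106], TCP at [156.95, -604.991, 214.661] pointing down, gripper open.
Joint ranges: [-3.1, 3.1], [-0.84, 2.19], [0.05, 2.79], [-1.13, 4.28], [0.06, 2.93], [-2.69, 2.69]. Speed limits (rad/s): [2.22, 2.22, 2.79, 3.14, 3.14, 3.14].

## Interface

Orientations are given as [roll, pitch, yaw] about the fixed x, y, z axes, in that order (R = Rz(yaw) Ry(pitch) Rx(roll)).
In Python, from cell import env gives the robot as it stands. The module is installed in compiled form; this text tells all that it offers.
- The arm moves only by the tool arm_command, never from a script. Its argument "deltas" is a list that holds one entry, the list of rows, each a list of 5 numbers: the closure, from 0 (fully open) to 1 (shut), then the shift along the world's x, y, z as a fraction of full scale, then the turn about the world's z as a fraction of full scale. In form: [[[grip, dx, dy, dz, twist], ...]]. A call has 1 to 12 rows; each row shifts and turns the pose as measured when the row begins; what a row does not reach is not made up. Full scale, the value 1, is 100 mm for a shift and pi/4 rad for a turn. A row lasts 1/12 s, in which the tool goes at most 41.7 mm and 7.16 degrees, less where a joint would pass 70% of its speed; a pose out of reach is approached as far as the arm can. A call with a number of a shift or a turn outside -1 to 1 is refused whole. A call with a gripper value outside its range is refused whole. The fingers move at their own pace and stop on an object; the grip force is fixed at half the most. Time passes only in rows, so rows that do not move let the fingers close. It gives the time, the measured TCP pose, the force and the opening at its end, in the units of the state.
- env.state(): the state, without advancing time (a new reading comes with each control period).
- env.read_camera(name): name is "side" or "top" or "wrist"; returns a dict with "frame" (400x640x3 uint8, red, green, blue), "fx", "fy", "cx", "cy" (pixels), "R" (3x3) and "t" (3): a world point X has camera coordinates R X + t; the wrist camera has in their place "tool_from_camera" (4x4, takes a point from camera to tool coordinates, whose origin is the TCP and whose axes are the flange's). Camera axes: x right, y down, z forward; pixel columns grow to the right and rows downward; lengths in mm; the calibration is good to about 2 mm. A picture is of the moment at which its call begins: read the wrist's pose just before it. There is no depth.
- env.job_done(): hands the job in, once; it reports no verdict.
The state is a dict: "t": time; "joints": joint angles; "qvel": joint speeds; "tau": joint torques, N m; "eef_pos": TCP position; "tcp_rot": TCP orientation; "ft_force": force on the tool from outside, world axes, zero at the start; "moment": the same for the moment, N m; "opening": opening from 0.0 (shut) to 1.0 (fully open).
Only numpy, scipy, OpenCV 4.12 (cv2) and the standard library are available. Lean on these libraries where they do the work, as an engineer would, in place of code of your own. Each camera call takes 0.05 s, during which the arm holds its last target.

## Task

Stand the wooden egg from the little wooden stand upright, as it is now, in the ring of the egg holder and let it go there without dropping it. Then turn the holder's thumbscrew clockwise until it seats at its stop, and back it off a quarter turn so that the egg can still be turned while it is painted. Finish still gripping the thumbscrew at that setting; leave the paint pots, brush cup and saucer where they are.

Things in the scene. Friction and masses are not known exactly. Their poses are not given: they have to be found in the camera images.
- egg: Loose plain off-white wooden egg, 45 mm across, 60 mm tall, 45 g. Origin at the bottom of its blunt end, z axis towards its narrow end. Widest from 18 to 27 mm above the origin (upright sides: grip it there). It starts upright, blunt end down, in the wooden stand's ring and is to keep its blunt end down.
- stand: Fixed turned wooden egg stand: disc 70 mm across, 8 mm thick, with a ring on it of 38 mm outer and 32 mm inner diameter whose rim is 34 mm above the table. Origin at the centre of its underside. The egg's bottom sits about 7 mm below the rim, i.e. about 27 mm above the table.
- holder: Fixed egg holder: white base 70 (x) by 230 (y) by 8 mm. Origin: centre of its underside, z up. At y = +60 mm a grey ring; at y = -65 mm an aluminium block 30 by 36 mm, top at 58 mm, under the thumbscrew. Between them, 50 mm up, a rod along y with a 16 mm rubber pad facing the ring. To set the egg in the ring have the gripper's fingers on its two x sides, clear of the pad.
- ring_rim (a point): Centre of the mouth of the holder's grey ring, 34 mm above the table; ring 38 mm outer, 32 mm inner diameter, same as the stand's. z up. A seated egg stands upright with its bottom about 7 mm below this point, right under it.
- knob: Head of the holder's thumbscrew: upright ribbed steel cylinder, 32 mm diameter, 28 mm tall, from 68 to 96 mm above the table, a dark mark on its top from centre to rim. Origin on its vertical axis, at its underside. Nothing else within 45 mm of it above 58 mm height. It turns with the screw, does not rise or fall. Its centre is 125 mm from the ring's.
- screw (a joint): Thumbscrew angle, rad, growing clockwise seen from above. Starts between 1.2 and 2.4; its stop (seated) is at 3.6. Light drag of about 0.05 N m, stays where left; at the stop the resistance rises sharply. Each radian moves the rubber pad 4 mm towards the ring; at the stop it just touches a seated egg. Backed off a quarter turn it reads 2.03.
- paints: Bystander: strip of five small joined paint pots, 138 mm long (x) by 27 mm, 25 mm tall, loose. Origin at the centre of its underside.
- brush_cup: Bystander: white ceramic cup, 76 mm across, 85 mm tall, with three brushes standing in it up to 175 mm, loose. Origin at the centre of its underside.
- saucer: Bystander: white saucer, 120 mm across, 16 mm tall, loose. Origin at the centre of its underside.
There are look-alikes about, which are no part of the job. Leave any green or turquoise look-alike of the holder alone.

How it is judged (in metres and radians):
On the way, in this order (a step that is already met when the one before it is completed fails the run):
1. the egg stands upright in the holder's ring, let go (horizontal distance between egg and ring_rim below 0.006 m and z of egg in the frame of ring_rim between -0.012 and -0.003 m and angle between egg's own z axis and vertical below 0.2 rad and contact force between the fingers and egg below 0.1 N and linear speed of egg below 0.03 m/s), for 0.2 s.
2. the thumbscrew is turned clockwise to its stop, the egg still standing in the ring (value of joint screw above 3.5 rad and horizontal distance between egg and ring_rim below 0.006 m and z of egg in the frame of ring_rim between -0.012 and -0.003 m and angle between egg's own z axis and vertical below 0.2 rad and contact force between the fingers and egg below 0.1 N), for 0.1 s.
3. the thumbscrew is backed off a quarter turn (value of joint screw between 1.73 and 2.33 rad and contact force between the fingers and knob above 1 N), for 0.1 s.
At the end, for the whole second after the job is handed in: The thumbscrew, once seated, rests a quarter turn (90 degrees, within 17) back from its stop, its head still gripped (over 1 N); the egg rests upright (within 0.2 rad) in the holder's ring, within 6 mm of its centre, bottom 3 to 12 mm below the rim, not touched by the fingers (all of step 1 and all of step 3 and velocity of joint screw between -0.1 and 0.1 rad/s); the arm keeps its last pose, push and grip.
It fails at once if the egg is dropped (falls faster than 0.5 m/s, about 13 mm, out of the fingers) or falls to the table ((contact force between the fingers and egg below 0.02 N and linear speed of egg above 0.5 m/s) or height (world z) of egg below 0.015 m).
It fails at once if the paint pots, the brush cup or the saucer are moved by more than 30 mm (distance of any of paints, brush_cup, saucer from where it was at the start of the episode above 0.03 m).
It also fails if it takes over 51 s, if anything falls off the work surface, if the arm or the gripper's body presses on something with over 40 N, if the wrist force passes 120 N, or if a joint passes its speed limit or range.

## Working session

There is one attempt and no reset: what is moved stays moved. The work goes in short steps, Python scripts to look and compute and a tool call to move; the robot and the scene stay as the last step left them, time stands still between calls to the robot, and variables do not carry over. Pictures are saved under pics/ and viewed, and the job is handed in when it is done.

Besides the shell and the picture viewer there is one more tool, called as name(argument=value, ...) on one line, values as JSON. arm_command: Moves the arm, as the interface text tells. Its arguments: {"type":"object","properties":{"deltas":{"type":"array","items":{"type":"array","items":{"type":"array","items":{"type":"number","minimum":-1,"maximum":1}}}}},"required":["deltas"]}

```bash
mkdir -p pics; python3 - <<'E'
from cell import env
import cv2,pickle
print(env.state())
for n in("top","side","wrist"):
    c=env.read_camera(n); pickle.dump(c,open(f"pics/{n}0.pkl","wb"))
    cv2.imwrite(f"pics/{n}0.png",c["frame"][:,:,::-1])
    print(n,{k:v for k,v in c.items() if k!="frame"})
E
```

```text
{'t': 0.0, 'joints': array([-1.42259727e+00,  4.91569256e-01,  1.55944311e+00,  3.54717932e-06,
        1.09171120e+00, -1.05613920e-01]), 'qvel': array([-0.00043955,  0.00037691, -0.0005111 ,  0.00034036,  0.00211136,
        0.00111681]), 'tau': array([-2.19605492e-03, -6.12654305e+01, -2.58188635e+01,  6.91383239e-02,
        4.80959541e-02, -8.72404007e-05]), 'eef_pos': array([ 156.9135988 , -604.730188  ,  214.05791032]), 'tcp_rot': array([-3.14046837e+00, -1.22347504e-04,  2.53811275e-01]), 'ft_force': array([ 0.14452312,  0.65837767, -0.62531605]), 'moment': array([-0.04581906,  0.05073175,  0.00397635]), 'opening': 1.0007096545027958}
top {'fx': 441.0210273230566, 'fy': 441.0210273230566, 'cx': 312.69545980642437, 'cy': 200.3929376009003, 'R': array([[-0.00615435, -0.99992515, -0.01057488],
       [-0.9938766 ,  0.00728314, -0.11025539],
       [ 0.11032416,  0.00983158, -0.99384703]]), 't': array([  85.68756492,  505.03349575, 1150.4843855 ])}
side {'fx': 475.04738340463206, 'fy': 475.04738340463206, 'cx': 320.90838077379277, 'cy': 200.30090948044185, 'R': array([[-0.70938377, -0.70458041,  0.01846936],
       [-0.44351632,  0.42586746, -0.7886255 ],
       [ 0.54778458, -0.56762959, -0.61459637]]), 't': array([ 379.08587642,  251.65688938, 1136.73948503])}
wrist {'fx': 279.2037576796969, 'fy': 279.2037576796969, 'cx': 321.33560950085945, 'cy': 200.80856843369742, 'tool_from_camera': array([[ 3.74332075e-04, -9.57069561e-01, -2.89858094e-01,
         8.25779575e+01],
       [ 9.99999919e-01,  4.00259917e-04, -3.01683425e-05,
         1.50625397e-02],
       [ 1.44891779e-04, -2.89858059e-01,  9.57069634e-01,
        -1.69692762e+02],
       [ 0.00000000e+00,  0.00000000e+00,  0.00000000e+00,
         1.00000000e+00]])}
```

View pics/top0.png

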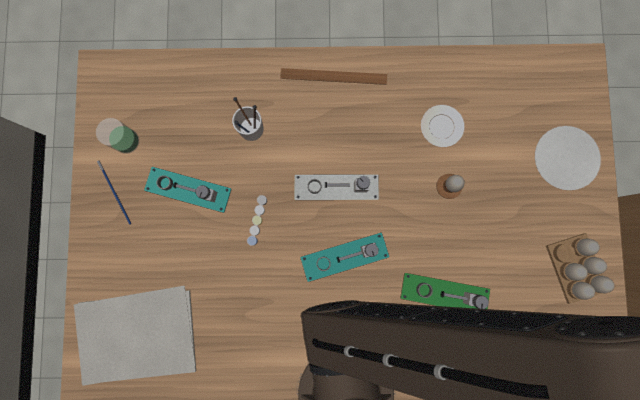

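View pics/side0.png

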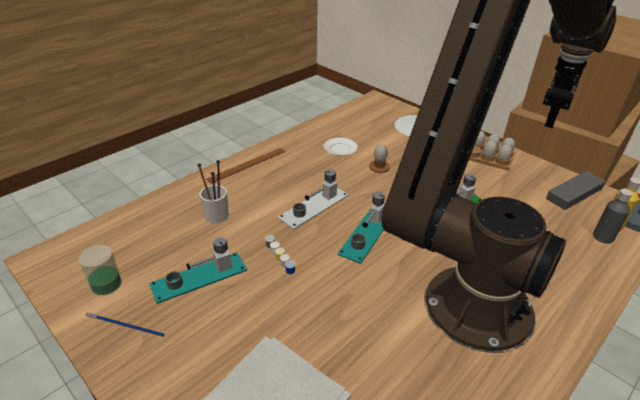

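View pics/wrist0.png

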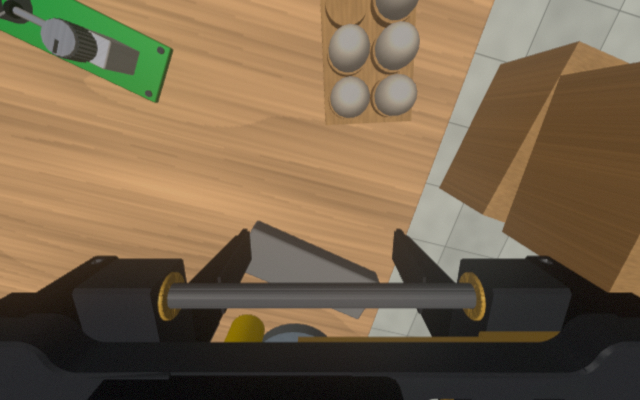

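The top view shows the white holder (ring at about (315,186), knob at (363,184)) and the egg on its stand at about (451,185). I'll zoom in to measure them.

```bash
cat >h.py <<'E'
import numpy as np,cv2,pickle
from scipy.spatial.transform import Rotation as Ro
def ray(c,u,v,z,eef=None,rot=None):
    d=np.array([(u-c["cx"])/c["fx"],(v-c["cy"])/c["fy"],1.])
    if "R" in c: R=c["R"].T; o=-R@c["t"]
    else:
        T=c["tool_from_camera"]; W=Ro.from_euler("xyz",rot).as_matrix()
        R=W@T[:3,:3]; o=W@T[:3,3]+eef
    d=R@d; return o+d*(z-o[2])/d[2]
def proj(c,X,eef=None,rot=None):
    X=np.array(X,float)
    if "R" in c: p=c["R"]@X+c["t"]
    else:
        T=c["tool_from_camera"]; W=Ro.from_euler("xyz",rot).as_matrix()
        p=T[:3,:3].T@(W.T@(X-eef)-T[:3,3])
    return np.array([c["fx"]*p[0]/p[2]+c["cx"],c["fy"]*p[1]/p[2]+c["cy"]])
E
python3 - <<'E'
from h import *
c=pickle.load(open("pics/top0.pkl","rb"))
f=c["frame"][:,:,::-1]
cv2.imwrite("pics/z1.png",cv2.resize(f[160:220,280:480],None,fx=4,fy=4,interpolation=cv2.INTER_CUBIC))
print("ring",ray(c,315,186.5,34),"knob",ray(c,363,184,96),"stand",ray(c,449,187,8),"egg top",ray(c,454,184,75))
for u,v in((295,175),(378,174),(294,199),(379,199)):print(ray(c,u,v,8))
E
```

```text
ring [542.24338822  75.84480106  34.        ] knob [538.82591117 -45.72236185  96.        ] stand [ 541.79366099 -288.46836856    8.        ] egg top [ 540.12781063 -281.3933681    75.        ]
[578.17325363 130.50814029   8.        ]
[579.13705066 -96.4705756    8.        ]
[512.04929412 133.34543608   8.        ]
[510.34883046 -97.63801518   8.        ]
```

View pics/z1.png

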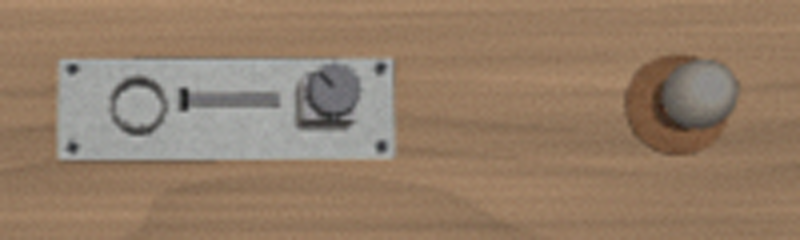

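arm_command(deltas=[[[0, 0.3, 0.25, 0, 0.15], [0, 0.3, 0.25, 0, 0.15], [0, 0.3, 0.25, 0, 0.15], [0, 0.3, 0.25, 0, 0.15], [0, 0.3, 0.25, 0, 0.15], [0, 0.3, 0.25, 0, 0.15], [0, 0.3, 0.25, 0, 0.15], [0, 0.3, 0.25, 0, 0.15], [0, 0.3, 0.25, 0, 0.15], [0, 0.3, 0.25, 0, 0.15], [0, 0.3, 0.25, 0, 0.15], [0, 0, 0, 0, 0]]])

```text
t: 1.15
eef_pos: [496.3, -315.3, 211.3]
tcp_rot: [-3.139, -0.001, 1.608]
ft_force: [0.0, 0.2, -0.1]
opening: 1.001
```

arm_command(deltas=[[[0, 0.35, 0.25, 0, -0.04], [0, 0.1, 0.08, 0, -0.02], [0, 0, 0, 0, 0], [0, 0, 0, 0, 0]]])

```text
t: 1.48
eef_pos: [538.2, -283.1, 210.2]
tcp_rot: [-3.137, -0.002, 1.564]
ft_force: [0.5, -1.1, -0.1]
opening: 1.001
```

```bash
cat >look.py <<'E'
import sys
from cell import env
from h import *
n,cams=sys.argv[1],sys.argv[2:]
for k in cams:
    s=env.state(); c=env.read_camera(k); c["s"]=s
    pickle.dump(c,open(f"pics/{k}{n}.pkl","wb")); cv2.imwrite(f"pics/{k}{n}.png",c["frame"][:,:,::-1])
print(s["t"],s["eef_pos"].round(1),s["tcp_rot"].round(4),s["opening"],s["joints"].round(3),s["ft_force"].round(2))
E
python3 look.py 1 wrist top
```

```text
1.5333 [ 537.9 -283.4  210.2] [-3.1372e+00 -2.0000e-03  1.5631e+00] 0.9976436956572476 [-5.930e-01  4.730e-01  1.604e+00 -1.000e-03  1.069e+00 -5.850e-01] [-0.31 -0.55 -0.52]
```

View pics/wrist1.png

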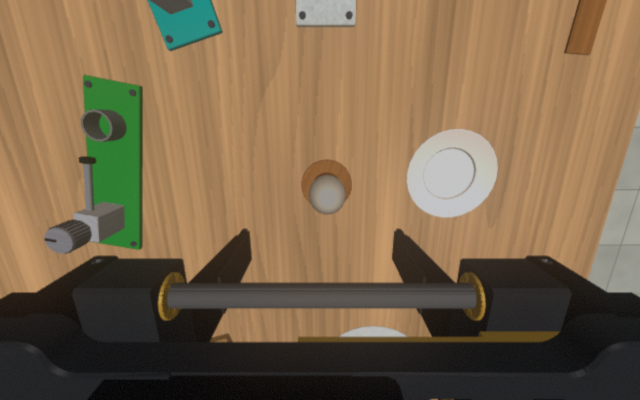

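```bash
cat >egg.py <<'E'
import sys
from h import *
from scipy.optimize import least_squares
def eggpts(x,y,z0):
    hs=np.linspace(0,60,31); r=np.where(hs<18,22.5*np.sqrt(np.clip(1-((18-hs)/18)**2,0,1)),np.where(hs<27,22.5,22.5*np.sqrt(np.clip(1-((hs-27)/33)**2,0,1))))
    a=np.linspace(0,2*np.pi,48,endpoint=False)
    return np.array([[x+ri*np.cos(t),y+ri*np.sin(t),z0+h] for h,ri in zip(hs,r) for t in a])
def fit(fn,box,x,y,z0=27):
    c=pickle.load(open(fn,"rb")); s=c["s"]; e=(s["eef_pos"],s["tcp_rot"])
    u0,v0,u1,v1=box
    hsv=cv2.cvtColor(c["frame"],cv2.COLOR_RGB2HSV)
    m=np.zeros((400,640),np.uint8); m[v0:v1,u0:u1]=((hsv[v0:v1,u0:u1,1]<70)&(hsv[v0:v1,u0:u1,2]>50)).astype(np.uint8)
    m=cv2.morphologyEx(m,cv2.MORPH_OPEN,np.ones((3,3),np.uint8))
    n,l,st,ce=cv2.connectedComponentsWithStats(m); k=1+np.argmax(st[1:,4]); print("mask",st[k],ce[k])
    def cen(p):
        q=np.array([proj(c,X,*e) for X in eggpts(p[0],p[1],z0)])
        hull=cv2.convexHull(q.astype(np.float32)); M=cv2.moments(hull); return np.array([M["m10"]/M["m00"],M["m01"]/M["m00"]]),hull
    r=least_squares(lambda p:cen(p)[0]-ce[k],[x,y],diff_step=1e-3); h=cen(r.x)[1]
    print(fn,"egg at",r.x.round(1),"model box",cv2.boundingRect(h),"area",cv2.contourArea(h))
    im=cv2.resize(c["frame"][:,:,::-1],None,fx=4,fy=4,interpolation=cv2.INTER_CUBIC)
    cv2.polylines(im,[((h+.5)*4).astype(int)],True,(0,0,255),1)
    for R,z,col in((35,8,(0,255,0)),(35,0,(255,0,0))):
        q=np.array([proj(c,[r.x[0]+R*np.cos(t),r.x[1]+R*np.sin(t),z],*e) for t in np.linspace(0,6.28,60)])
        cv2.polylines(im,[((q+.5)*4).astype(int).reshape(-1,1,2)],True,col,1)
    return r.x,im[(v0-15)*4:(v1+15)*4,(u0-15)*4:(u1+15)*4]
E
python3 - <<'E'
from egg import *
a,i=fit("pics/wrist1.pkl",(295,155,358,225),541,-285)
b,j=fit("pics/top1.pkl",(425,160,475,210),541,-285)
i=cv2.resize(i,(390,400));j=cv2.resize(j,(390,400));cv2.imwrite("pics/z2.png",np.hstack([i,j]))
E
```

```text
mask [ 310  176   35   38 1063] [326.82314205 194.38758231]
pics/wrist1.pkl egg at [ 544.6 -291.3] model box (308, 174, 38, 41) area 1167.8041069456376
mask [446 175  19  17 253] [454.65612648 183.06324111]
pics/top1.pkl egg at [ 545.9 -290.1] model box (444, 174, 21, 18) area 268.34504567971453
```

View pics/z2.png

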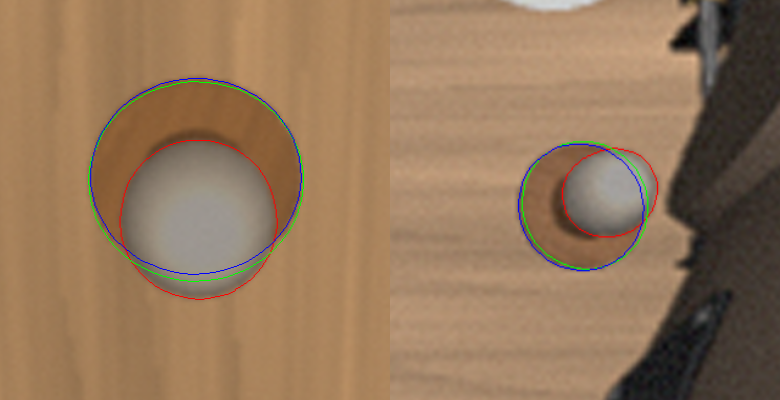

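The wrist fit puts the egg at (544.6, -291.3) and the top fit at (545.9, -290.1). They agree, and the stand disc overlay matches. I'll descend partway and look again.

arm_command(deltas=[[[0, 0.07, -0.08, -0.4, 0.01], [0, 0, 0, -0.4, 0], [0, 0, 0, -0.25, 0], [0, 0, 0, 0, 0], [0, 0, 0, 0, 0]]])

```text
t: 2.0
eef_pos: [541.2, -297.5, 105.0]
tcp_rot: [3.142, 0.002, 1.566]
ft_force: [0.2, -0.7, 0.3]
opening: 1.0
```

```bash
python3 look.py 2 wrist;python3 - <<'E'
from egg import *
a,i=fit("pics/wrist2.pkl",(270,150,380,270),545,-291)
cv2.imwrite("pics/z3.png",i)
E
```

```text
2.0 [ 541.2 -297.5  105. ] [3.1415e+00 1.8000e-03 1.5657e+00] 1.0002611150525198 [-0.609  0.603  1.686 -0.002  0.851 -0.602] [ 0.19 -0.73  0.27]
mask [ 299  184   52   57 2370] [324.61181435 211.98818565]
pics/wrist2.pkl egg at [ 544.3 -291.5] model box (297, 182, 55, 60) area 2528.539631010499
```

View pics/z3.png

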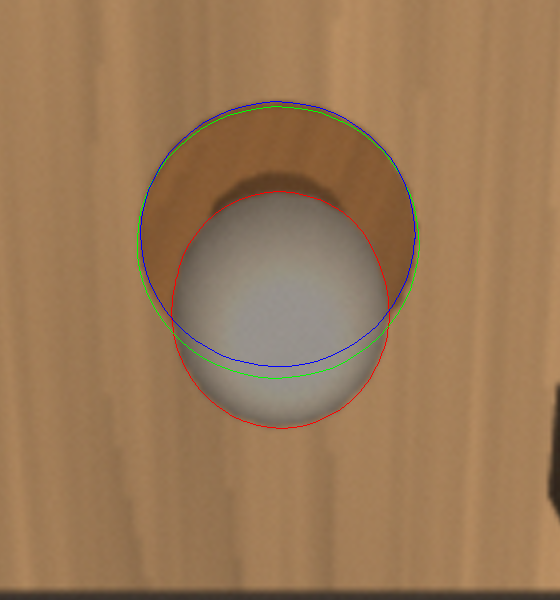

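arm_command(deltas=[[[0, 0.03, 0.06, 0, 0.006], [0, 0, 0, 0, 0], [0, 0, 0, -0.25, 0], [0, 0, 0, -0.25, 0], [0, 0, 0, 0, 0], [0, 0, 0, 0, 0]]])

```text
t: 2.55
eef_pos: [547.9, -293.7, 64.8]
tcp_rot: [3.128, 0.011, 1.57]
ft_force: [0.4, -0.4, 1.1]
opening: 1.0
```

arm_command(deltas=[[[0, -0.03, 0.02, -0.1, 0], [0, 0, 0, 0, 0], [0, 0, 0, 0, 0]]])

```text
t: 2.8
eef_pos: [546.0, -292.2, 58.2]
tcp_rot: [3.124, 0.014, 1.571]
ft_force: [-0.7, 0.6, 0.5]
opening: 0.999
```

```bash
python3 look.py 3 wrist top side
```

```text
2.9 [ 545.9 -292.1   57.9] [3.1247 0.0133 1.5709] 1.0017193050600053 [-0.597  0.662  1.728 -0.002  0.73  -0.596] [-0.23 -0.27 -0.97]
```

View pics/wrist3.png

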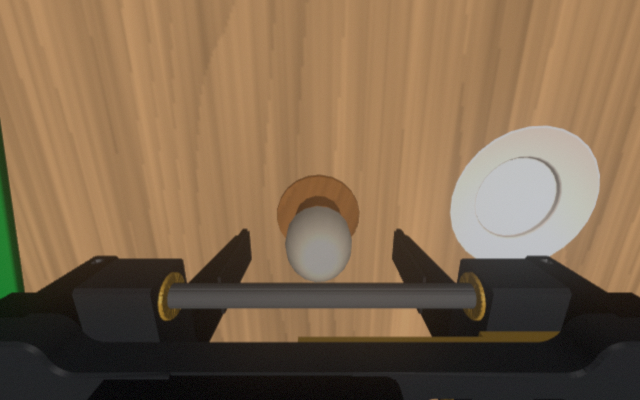

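arm_command(deltas=[[[0, -0.015, 0.01, -0.1, 0], [0, 0, 0, -0.1, 0], [0, 0, 0, -0.06, 0], [0, 0, 0, 0, 0], [0, 0, 0, 0, 0]]])

```text
t: 3.37
eef_pos: [544.2, -291.0, 29.2]
tcp_rot: [3.125, 0.013, 1.571]
ft_force: [-1.0, -0.3, 0.7]
opening: 0.999
```

arm_command(deltas=[[[0.4, 0, 0, 0.01, 0], [0.6, 0, 0, 0, 0], [0.8, 0, 0, 0, 0], [1, 0, 0, 0, 0], [1, 0, 0, 0, 0], [1, 0, 0, 0, 0], [1, 0, 0, 0, 0], [1, 0, 0, 0, 0]]])

```text
t: 4.03
eef_pos: [544.5, -291.3, 30.8]
tcp_rot: [3.124, 0.014, 1.571]
ft_force: [-0.2, -0.1, -0.2]
opening: 0.498
```

```bash
python3 look.py 4 wrist top
```

```text
4.0833 [ 544.5 -291.3   30.8] [3.1241 0.0138 1.5707] 0.46230774771895045 [-0.598  0.699  1.747 -0.002  0.673 -0.596] [-0.28 -0.1   0.66]
```

View pics/wrist4.png

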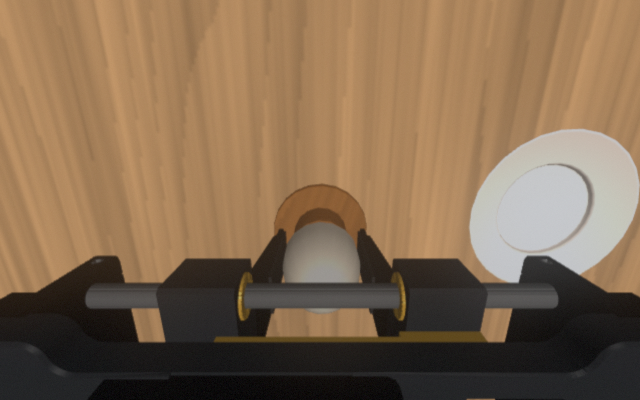

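arm_command(deltas=[[[1, 0, 0, 0, 0], [1, 0, 0, 0, 0], [1, 0, 0, 0.05, 0], [1, 0, 0, 0.1, 0], [1, 0, 0, 0.2, 0], [1, 0, 0, 0.2, 0], [1, 0, 0, 0.2, 0], [1, 0, 0, 0.2, 0], [1, 0, 0, 0.1, 0], [1, 0, 0, 0, 0], [1, 0, 0, 0, 0]]])

```text
t: 5.05
eef_pos: [543.6, -290.6, 144.6]
tcp_rot: [3.124, 0.014, 1.571]
ft_force: [0.6, -0.3, 0.4]
opening: 0.467
```

```bash
python3 look.py 5 wrist side
```

```text
5.1 [ 543.6 -290.6  144.3] [3.1241 0.0137 1.5709] 0.4653109130321931 [-0.597  0.546  1.671 -0.002  0.902 -0.596] [-0.57 -0.05 -0.09]
```

View pics/side5.png

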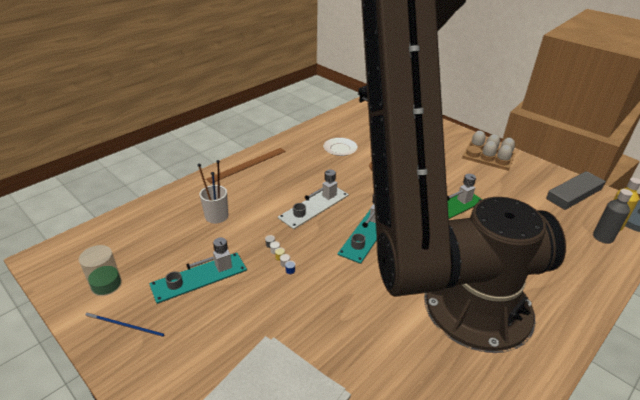

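View pics/wrist5.png

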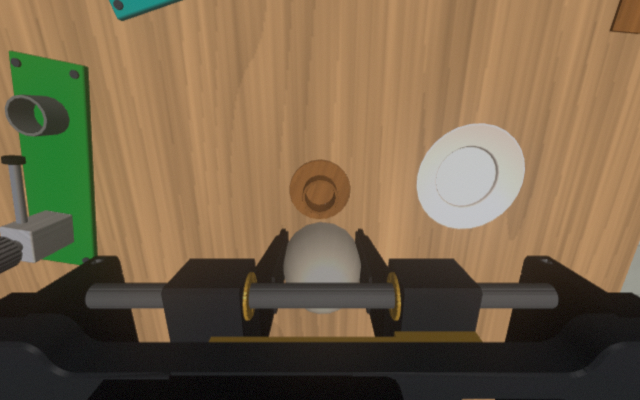

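arm_command(deltas=[[[1, 0, 0.1, 0, 0], [1, 0, 0.2, 0, 0], [1, 0, 0.3, 0, 0], [1, 0, 0.3, 0, 0], [1, 0, 0.3, 0, 0], [1, 0, 0.3, 0, 0], [1, 0, 0.3, 0, 0], [1, 0, 0.3, 0, 0], [1, 0, 0.3, 0, 0], [1, 0, 0.2, 0, 0], [1, 0, 0.1, 0, 0], [1, 0, 0, 0, 0]]])

```text
t: 6.15
eef_pos: [534.2, -2.3, 130.7]
tcp_rot: [-3.138, 0.006, 1.568]
ft_force: [0.3, -0.2, -0.6]
opening: 0.468
```

```bash
python3 look.py 6 wrist side top
```

```text
6.25 [534.6  -4.3 130.9] [-3.1385  0.0062  1.5666] 0.46905944217623263 [-0.128  0.471  1.87  -0.009  0.804 -0.118] [ 0.37 -0.73 -0.69]
```

View pics/wrist6.png

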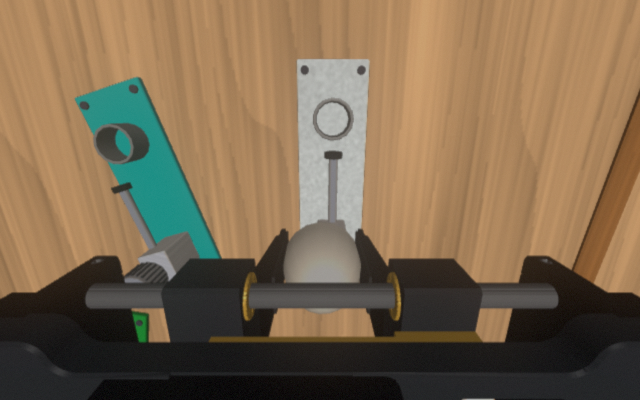

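View pics/side6.png

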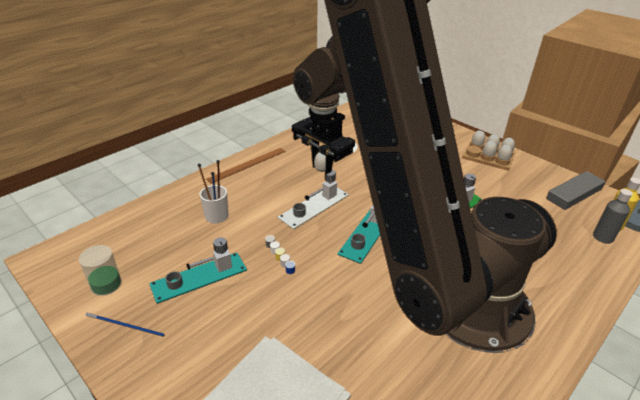

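```bash
python3 - <<'E'
from h import *
def ell(fn,x,y,z,draw,R=16,half=26):
    c=pickle.load(open(fn,"rb")); s=c["s"]; e=(s["eef_pos"],s["tcp_rot"])
    im=cv2.resize(c["frame"][:,:,::-1],None,fx=6,fy=6,interpolation=cv2.INTER_CUBIC)
    for RR,zz,col in draw:
        q=np.array([proj(c,[x+RR*np.cos(t),y+RR*np.sin(t),zz],*e) for t in np.linspace(0,6.28,60)])
        cv2.polylines(im,[((q+.5)*6).astype(int).reshape(-1,1,2)],True,col,1)
    u,v=proj(c,[x,y,z],*e).astype(int); print(fn,u,v)
    return im[(v-half)*6:(v+half)*6,(u-half)*6:(u+half)*6]
def P(fn,u,v,z):
    c=pickle.load(open(fn,"rb")); s=c["s"]; return ray(c,u,v,z,s["eef_pos"],s["tcp_rot"]).round(1)
print("stand w5",P("pics/wrist5.pkl",320,189,34), "ring w6",P("pics/wrist6.pkl",333,119,34))
x,y=P("pics/wrist6.pkl",333,119,34)[:2]
for uv in((298,59.5),(369,59.5),(299.5,220),(366.5,220)):print(P("pics/wrist6.pkl",*uv,8))
d=[(19,34,(0,0,255)),(16,34,(0,255,0))]
A=[ell("pics/wrist6.pkl",x,y,34,d,half=32),ell("pics/top0.pkl" if 0 else "pics/top1.pkl",x,y,34,d,half=32)]
cv2.imwrite("pics/z6.png",np.hstack(A))
a=[ell("pics/wrist5.pkl",544.3,-291.4,34,d+[(35,8,(255,0,0))],half=40)]
cv2.imwrite("pics/z7.png",a[0])
E
```

```text
stand w5 [ 544.6 -281.9   34. ] ring w6 [545.1  77.   34. ]
[512.4 130.7   8. ]
[579.6 130.5   8. ]
[509.7 -31.8   8. ]
[584.6 -31.9   8. ]
pics/wrist6.pkl 332 118
pics/top1.pkl 314 185
pics/wrist5.pkl 319 197
```

View pics/z6.png

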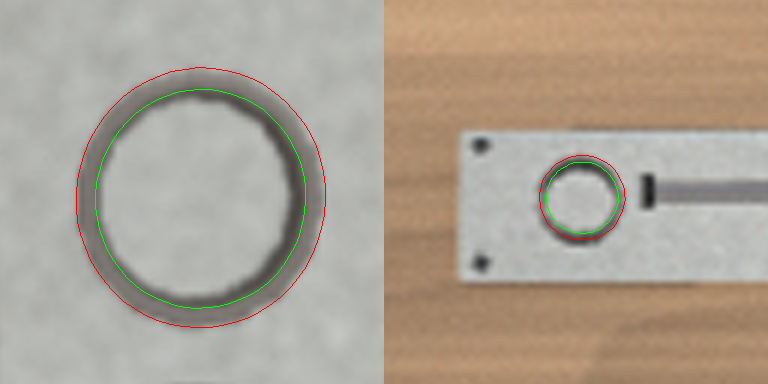

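View pics/z7.png

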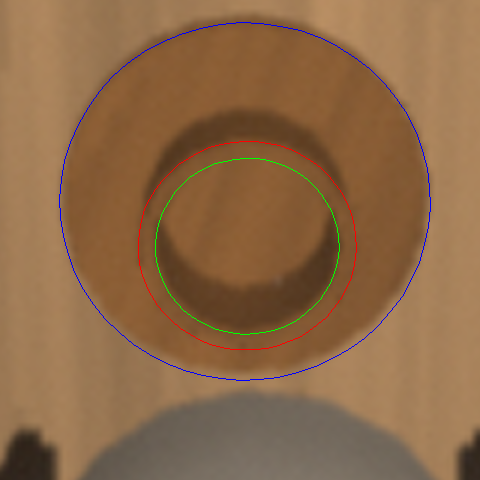

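arm_command(deltas=[[[1, 0.1, 0.2, 0.05, 0], [1, 0, 0.2, 0, 0], [1, 0, 0.05, 0, 0], [1, 0, 0, 0, 0], [1, 0, 0, 0, 0]]])

```text
t: 6.72
eef_pos: [546.0, 34.7, 135.6]
tcp_rot: [-3.139, 0.007, 1.558]
ft_force: [-0.4, 2.0, -0.2]
opening: 0.465
```

```bash
python3 look.py 7 wrist top;python3 - <<'E'
from h import *
c=pickle.load(open("pics/wrist7.pkl","rb")); s=c["s"]; e=(s["eef_pos"],s["tcp_rot"])
def corner(x,y): return proj(c,[x,y,8],*e)
im=cv2.resize(c["frame"][:,:,::-1],None,fx=4,fy=4,interpolation=cv2.INTER_CUBIC)
x,y=545,77
for R,col in((19,(0,0,255)),(16,(0,255,0))):
    q=np.array([proj(c,[x+R*np.cos(t),y+R*np.sin(t),34],*e) for t in np.linspace(0,6.28,60)])
    cv2.polylines(im,[((q+.5)*4).astype(int).reshape(-1,1,2)],True,col,1)
q=np.array([proj(c,[x+a,y-60+b,8],*e) for a,b in((-35,-115),(35,-115),(35,115),(-35,115))])
cv2.polylines(im,[((q+.5)*4).astype(int).reshape(-1,1,2)],True,(255,0,0),1)
cv2.imwrite("pics/z8.png",im[400:1000,950:1700])
E
```

```text
6.7667 [546.   34.5 135.5] [-3.1386  0.007   1.5574] 0.46701727510469215 [-0.054  0.479  1.835 -0.01   0.83  -0.034] [-0.32 -0.03  0.17]
```

View pics/z8.png

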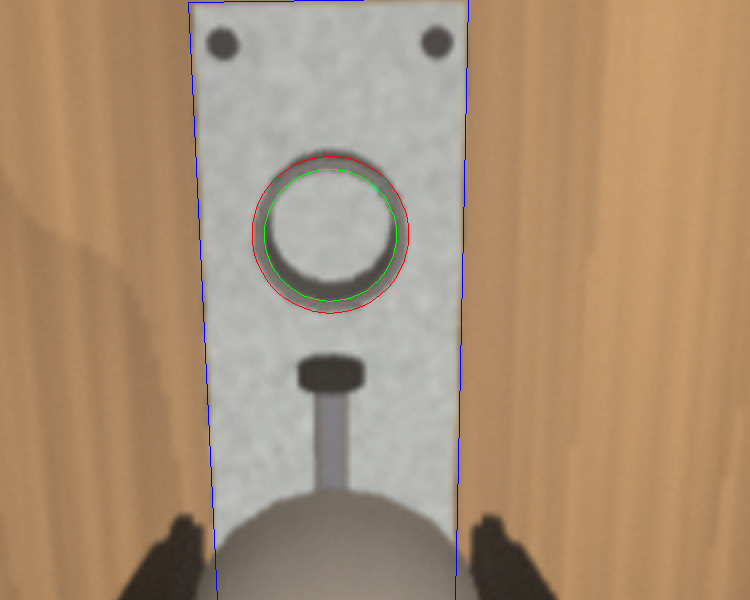

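arm_command(deltas=[[[1, 0, 0.2, 0, 0.01], [1, 0, 0.2, 0, 0], [1, 0, 0.04, 0, 0], [1, 0, 0, 0, 0], [1, 0, 0, 0, 0]]])

```text
t: 7.23
eef_pos: [546.2, 75.0, 135.4]
tcp_rot: [-3.138, 0.008, 1.561]
ft_force: [-0.0, -0.3, -0.8]
opening: 0.464
```

arm_command(deltas=[[[1, -0.01, 0.02, -0.2, 0.005], [1, 0, 0, -0.2, 0], [1, 0, 0, -0.2, 0], [1, 0, 0, -0.1, 0], [1, 0, 0, 0, 0], [1, 0, 0, 0, 0]]])

```text
t: 7.73
eef_pos: [546.2, 71.7, 64.2]
tcp_rot: [-3.141, 0.008, 1.561]
ft_force: [-0.8, -0.5, -0.7]
opening: 0.467
```

arm_command(deltas=[[[1, -0.01, 0.055, 0, 0.008], [1, 0, 0, 0, 0], [1, 0, 0, 0, 0]]])

```text
t: 7.98
eef_pos: [546.1, 77.0, 66.3]
tcp_rot: [3.139, 0.008, 1.567]
ft_force: [-0.4, 0.2, -1.0]
opening: 0.467
```

```bash
python3 look.py 8 wrist side
```

```text
8.0333 [546.2  77.   66.4] [3.139  0.008  1.5671] 0.464154147155685 [ 0.024  0.585  1.881 -0.013  0.673  0.038] [ 0.01  0.26 -0.86]
```

View pics/wrist8.png

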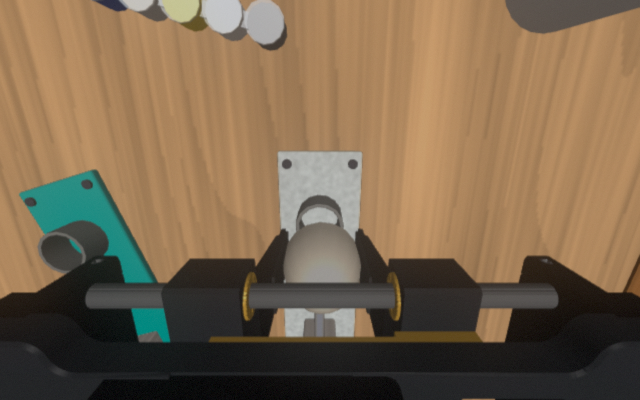

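View pics/side8.png

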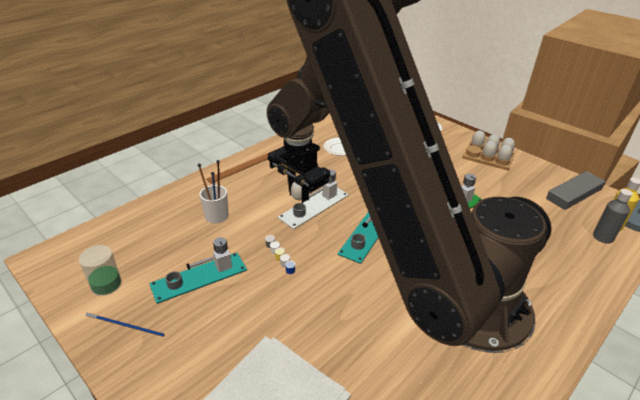

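arm_command(deltas=[[[1, -0.01, 0, -0.08, 0], [1, 0, 0, -0.08, 0], [1, 0, 0, -0.08, 0], [1, 0, 0, 0, 0], [1, 0, 0, 0, 0]]])

```text
t: 8.5
eef_pos: [545.1, 77.2, 40.3]
tcp_rot: [3.138, 0.008, 1.567]
ft_force: [-0.5, 0.1, 0.2]
opening: 0.464
```

arm_command(deltas=[[[1, 0, 0, -0.04, 0], [1, 0, 0, -0.02, 0], [1, 0, 0, -0.01, 0], [1, 0, 0, 0, 0]]])

```text
t: 8.83
eef_pos: [545.0, 77.1, 32.1]
tcp_rot: [3.139, 0.008, 1.567]
ft_force: [-0.4, -1.2, -0.4]
opening: 0.466
```

arm_command(deltas=[[[1, 0, 0, -0.01, 0], [1, 0, 0, -0.005, 0], [1, 0, 0, 0, 0], [1, 0, 0, 0, 0]]])

```text
t: 9.17
eef_pos: [545.2, 77.0, 31.2]
tcp_rot: [3.138, 0.008, 1.567]
ft_force: [-1.4, 0.7, 0.5]
opening: 0.466
```

arm_command(deltas=[[[1, 0, 0, -0.01, 0], [1, 0, 0, 0, 0], [1, 0, 0, 0, 0]]])

```text
t: 9.42
eef_pos: [545.1, 77.0, 30.9]
tcp_rot: [3.138, 0.008, 1.567]
ft_force: [-1.1, -0.2, 2.2]
opening: 0.466
```

```bash
python3 look.py 9 wrist top side
```

```text
9.5167 [545.1  77.   30.8] [3.1377 0.0082 1.5675] 0.4681584514103292 [ 0.024  0.641  1.905 -0.015  0.592  0.04 ] [-1.98 -0.43  1.37]
```

View pics/wrist9.png

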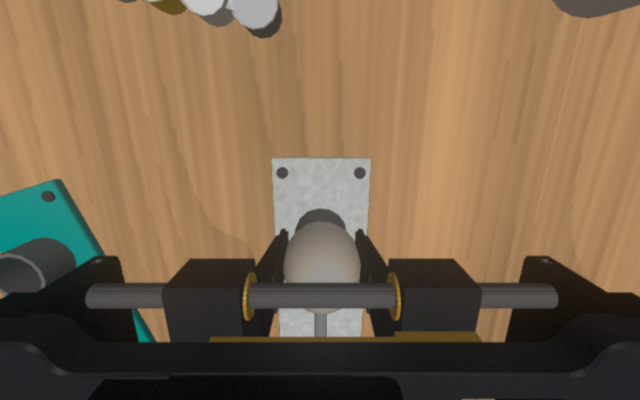

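Contact came at the expected height (z 30.8, Fz about 2 N), so I'll release gently.

arm_command(deltas=[[[0.5, 0, 0, 0, 0], [0.4, 0, 0, 0, 0], [0.2, 0, 0, 0, 0], [0, 0, 0, 0, 0], [0, 0, 0, 0, 0], [0, 0, 0, 0, 0], [0, 0, 0, 0, 0]]])

```text
t: 10.15
eef_pos: [545.7, 77.1, 30.3]
tcp_rot: [3.137, 0.008, 1.567]
ft_force: [0.4, 0.1, 0.7]
opening: 0.864
```

```bash
python3 look.py 10 wrist;python3 - <<'E'
from egg import *
a,i=fit("pics/wrist10.pkl",(270,200,380,270),545,77)
cv2.imwrite("pics/z10.png",i)
E
```

```text
10.15 [545.7  77.1  30.3] [3.1369 0.0081 1.5674] 0.8640740067151991 [ 0.025  0.642  1.904 -0.015  0.591  0.04 ] [0.43 0.1  0.67]
mask [ 272  200   96   70 6495] [319.59353349 234.04203233]
pics/wrist10.pkl egg at [545.   97.2] model box (278, 188, 83, 92) area 5852.088911748957
```

View pics/wrist10.png

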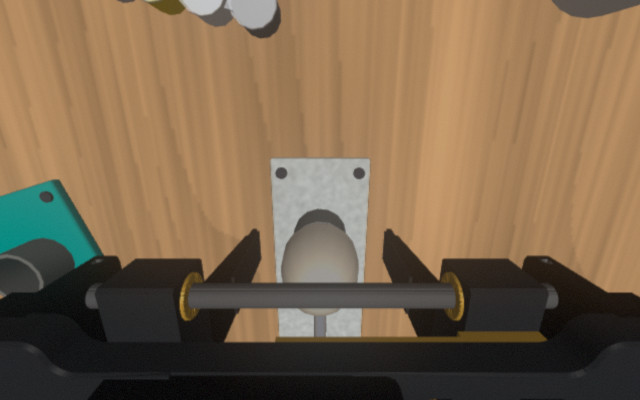

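arm_command(deltas=[[[0, 0, 0, 0.05, 0], [0, 0, 0, 0.2, 0], [0, 0, 0, 0.3, 0], [0, 0, 0, 0.3, 0], [0, 0, 0, 0.3, 0], [0, 0, 0, 0.1, 0], [0, 0, 0, 0, 0], [0, 0, 0, 0, 0]]])

```text
t: 10.87
eef_pos: [544.0, 77.1, 162.2]
tcp_rot: [3.139, 0.008, 1.567]
ft_force: [-0.3, 0.3, 0.6]
opening: 1.002
```

```bash
python3 look.py 11 wrist top side;python3 - <<'E'
from egg import *
c=pickle.load(open("pics/wrist11.pkl","rb"));s=c["s"]; e=(s["eef_pos"],s["tcp_rot"])
im=cv2.resize(c["frame"][:,:,::-1],None,fx=4,fy=4,interpolation=cv2.INTER_CUBIC)
q=np.array([proj(c,X,*e) for X in eggpts(545,77,27)]);h=cv2.convexHull(q.astype(np.float32))
cv2.polylines(im,[((h+.5)*4).astype(int)],True,(0,0,255),1)
u,v=q.mean(0).astype(int);cv2.imwrite("pics/z11.png",im[(v-65)*4:(v+65)*4,(u-80)*4:(u+80)*4])
E
```

```text
10.9667 [543.6  77.  161.1] [3.1406 0.0081 1.5674] 1.0015603736845544 [ 0.024  0.447  1.807 -0.01   0.887  0.034] [0.46 0.57 0.2 ]
```

View pics/z11.png

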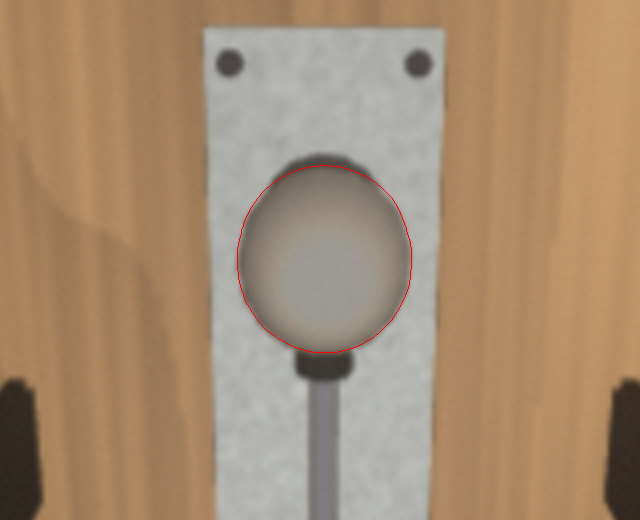

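View pics/side11.png

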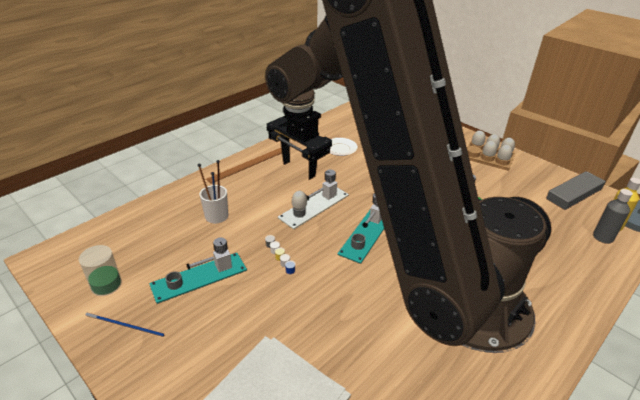

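The egg is seated, with the model overlay at (545, 77) matching. Next I'll go look at the knob and pre-turn the wrist.

arm_command(deltas=[[[0, 0, -0.3, 0.1, 0.15], [0, 0, -0.35, 0.1, 0.15], [0, 0, -0.35, 0, 0.15], [0, 0, -0.3, 0, 0.15], [0, 0, -0.1, 0, 0.15], [0, 0, 0, 0, 0.15], [0, 0, 0, 0, 0.15], [0, 0, 0, 0, 0.15], [0, 0, 0, 0, 0.1], [0, 0, 0, 0, 0], [0, 0, 0, 0, 0]]])

```text
t: 11.93
eef_pos: [538.4, -68.6, 167.1]
tcp_rot: [-3.127, -0.009, 2.629]
ft_force: [-0.1, -1.0, -0.1]
opening: 0.998
```

```bash
python3 look.py 12 wrist top
```

```text
11.9833 [538.4 -68.5 167. ] [-3.1269 -0.0087  2.6288] 1.0015085298043023 [-0.242  0.436  1.807 -0.015  0.911 -1.291] [-0.4   0.51 -0.39]
```

View pics/wrist12.png

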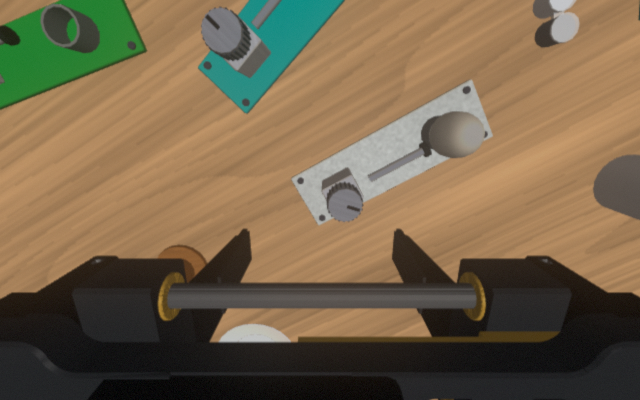

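```bash
cat >knob.py <<'E'
import sys
from h import *
def ov(fn,x,y,out,half=30,sc=8):
    c=pickle.load(open(fn,"rb"));s=c["s"]; e=(s["eef_pos"],s["tcp_rot"])
    im=cv2.resize(c["frame"][:,:,::-1],None,fx=sc,fy=sc,interpolation=cv2.INTER_CUBIC)
    for z,col in((96,(0,0,255)),(68,(0,255,0))):
        q=np.array([proj(c,[x+16*np.cos(t),y+16*np.sin(t),z],*e) for t in np.linspace(0,6.28,60)])
        cv2.polylines(im,[((q+.5)*sc).astype(int).reshape(-1,1,2)],True,col,1)
    u,v=proj(c,[x,y,96],*e); print("centre px",u,v); u,v=int(u),int(v)
    cv2.imwrite(out,im[(v-half)*sc:(v+half)*sc,(u-half)*sc:(u+half)*sc]); print("origin px",u-half,v-half)
    return c,e
E
python3 - <<'E'
from knob import *
ov("pics/wrist12.pkl",545,-48,"pics/z12.png")
E
```

```text
centre px 345.52392104929186 206.38128636585756
origin px 315 176
```

View pics/z12.png

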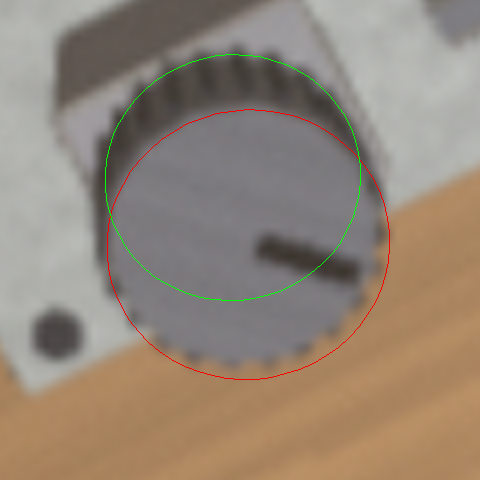

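```bash
python3 - <<'E'
from knob import *
c=pickle.load(open("pics/wrist12.pkl","rb"));s=c["s"]; e=(s["eef_pos"],s["tcp_rot"])
print(ray(c,345.5-.9,206.4-1.6,96,*e))
a=ray(c,315+258/8-.5,176+243/8-.5,96,*e);b=ray(c,315+355/8-.5,176+270/8-.5,96,*e);d=b-a;print(a,b,np.degrees(np.arctan2(d[1],d[0])))
ov("pics/wrist12.pkl",544.8,-45.8,"pics/z13.png")
c=pickle.load(open("pics/top12.pkl","rb"))
cv2.imwrite("pics/z14.png",cv2.resize(c["frame"][150:220,280:420,::-1],None,fx=5,fy=5,interpolation=cv2.INTER_CUBIC))
E
```

```text
[543.26924725 -48.0263792   96.        ]
[545.11438172 -46.80589849  96.        ] [553.30022477 -38.6996442   96.        ] 44.72010575856221
centre px 347.571750575443 205.06924711397733
origin px 317 175
```

View pics/z13.png

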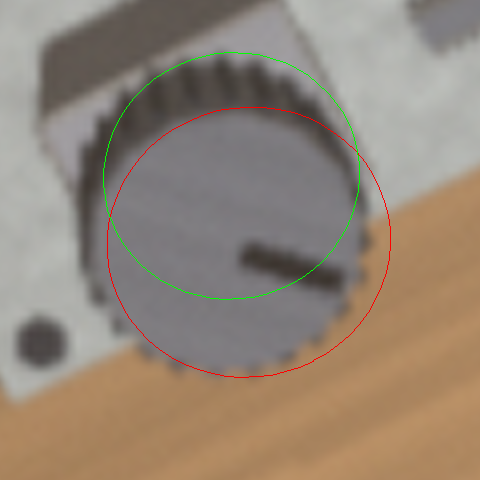

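View pics/z14.png

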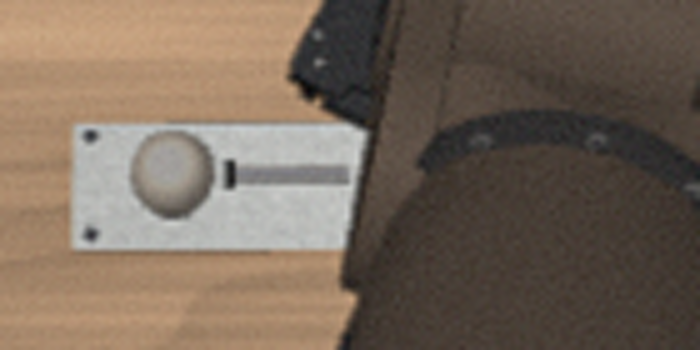

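```bash
python3 - <<'E'
from h import *
c=pickle.load(open("pics/wrist7.pkl","rb"));s=c["s"]; e=(s["eef_pos"],s["tcp_rot"])
for v in(354,358): 
    for z in (58,54): print(z,ray(c,(950+331)/4-.5,(400+v)/4-.5,z,*e))
E
```

```text
58 [544.99221224  53.80968942  58.        ]
54 [544.94560313  52.76540498  54.        ]
58 [544.9786546   52.86694942  58.        ]
54 [544.93182565  51.80737778  54.        ]
```

arm_command(deltas=[[[0, 0.05, 0.2, -0.2, 0], [0, 0, 0, -0.2, 0], [0, 0, 0, -0.1, 0], [0, 0, 0, 0, 0], [0, 0, 0, 0, 0]]])

```text
t: 12.45
eef_pos: [544.1, -47.8, 115.8]
tcp_rot: [-3.127, -0.007, 2.62]
ft_force: [0.2, 0.2, -0.3]
opening: 0.999
```

```bash
python3 look.py 13 wrist; python3 -c "
from knob import *
ov('pics/wrist13.pkl',543.5,-48,'pics/z15.png',half=40,sc=7)"
```

```text
12.45 [544.1 -47.8 115.8] [-3.1274 -0.0071  2.6197] 0.9989760182687026 [-0.203  0.509  1.849 -0.016  0.795 -1.241] [ 0.24  0.18 -0.27]
centre px 320.626424916519 232.36465886646118
origin px 280 192
```

View pics/z15.png

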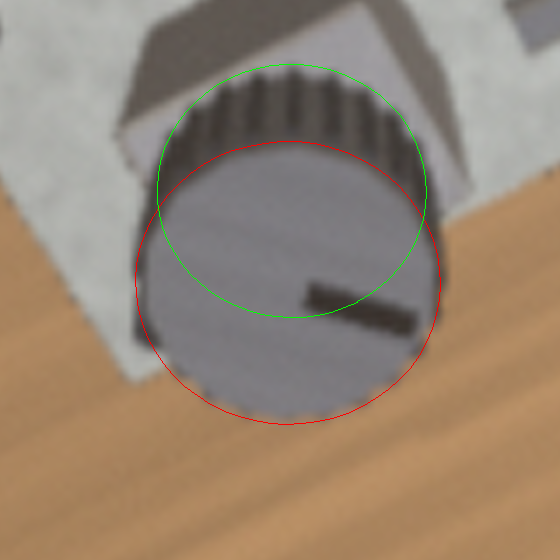

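arm_command(deltas=[[[0, -0.005, 0, -0.15, 0], [0, 0, 0, -0.15, 0], [0, 0, 0, -0.1, 0], [0, 0, 0, 0, 0], [0, 0, 0, 0, 0]]])

```text
t: 12.92
eef_pos: [545.7, -49.3, 78.9]
tcp_rot: [-3.129, -0.001, 2.617]
ft_force: [0.1, 0.1, 0.2]
opening: 1.0
```

arm_command(deltas=[[[0, -0.02, 0.012, -0.07, 0], [0, 0, 0, -0.07, 0], [0, 0, 0, 0, 0], [0, 0, 0, 0, 0]]])

```text
t: 13.25
eef_pos: [544.4, -48.3, 65.7]
tcp_rot: [-3.13, 0.002, 2.616]
ft_force: [0.3, -0.2, 0.0]
opening: 1.002
```

Now I'll close on the knob.

arm_command(deltas=[[[0.4, -0.006, 0.003, 0, 0], [0.6, 0, 0, 0, 0], [0.8, 0, 0, 0, 0], [1, 0, 0, 0, 0], [1, 0, 0, 0, 0], [1, 0, 0, 0, 0], [1, 0, 0, 0, 0], [1, 0, 0, 0, 0], [1, 0, 0, 0, 0], [1, 0, 0, 0, 0]]])

```text
t: 14.08
eef_pos: [544.2, -48.0, 66.7]
tcp_rot: [-3.131, 0.004, 2.616]
ft_force: [0.1, -0.6, -0.0]
opening: 0.359
```

```bash
python3 look.py 14 wrist; python3 -c "
from cell import env
s=env.state();print(s['moment'])"
```

```text
14.0833 [544.2 -48.   66.7] [-3.1308  0.0036  2.6163] 0.358747577441704 [-0.203  0.58   1.892 -0.018  0.669 -1.234] [ 0.09 -0.59 -0.02]
[-0.52889038 -0.15372197  0.01939628]
```

View pics/wrist14.png

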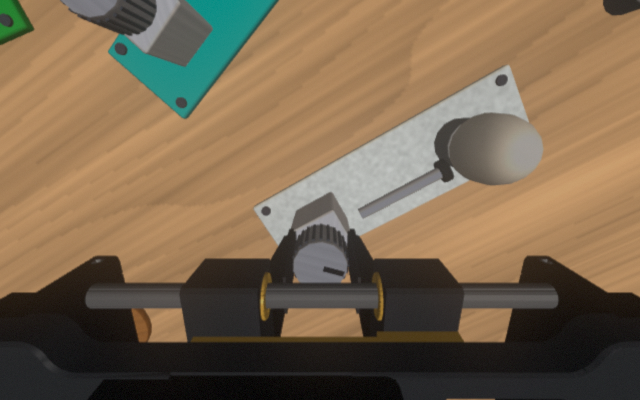

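arm_command(deltas=[[[1, 0, 0, 0, 0], [1, 0, 0, 0, 0], [1, 0, 0, 0, -0.08], [1, 0, 0, 0, -0.1], [1, 0, 0, 0, -0.1], [1, 0, 0, 0, -0.1], [1, 0, 0, 0, -0.1], [1, 0, 0, 0, -0.1], [1, 0, 0, 0, -0.1], [1, 0, 0, 0, 0]]])

```text
t: 14.97
eef_pos: [543.7, -48.7, 66.7]
tcp_rot: [-3.13, 0.003, 2.058]
ft_force: [-0.8, -0.6, 0.6]
opening: 0.331
```

```bash
python3 look.py 15 wrist; python3 -c "
from cell import env
s=env.state();print(s['moment'],s['tau'])"
```

```text
14.9667 [543.7 -48.7  66.7] [-3.1295  0.0034  2.0581] 0.3313640953231808 [-0.205  0.581  1.889 -0.016  0.679 -0.68 ] [-0.75 -0.57  0.6 ]
[ 0.00856029 -0.23763574 -0.06782646] [ 4.21401635e-01 -5.74281621e+01 -1.66997784e+01 -1.36864242e-04
  1.31575330e-01  7.46063087e-01]
```

View pics/wrist15.png

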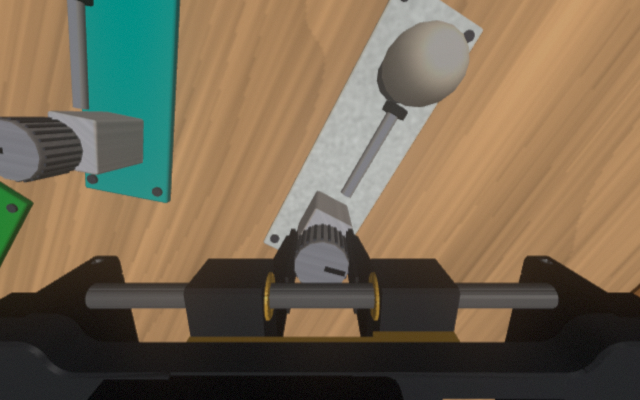

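arm_command(deltas=[[[1, 0, 0, 0, -0.1], [1, 0, 0, 0, -0.1], [1, 0, 0, 0, -0.1], [1, 0, 0, 0, -0.1], [1, 0, 0, 0, -0.1], [1, 0, 0, 0, -0.1], [1, 0, 0, 0, 0]]])

```text
t: 15.6
eef_pos: [543.6, -48.7, 66.7]
tcp_rot: [-3.13, 0.004, 1.593]
ft_force: [-0.3, -1.0, -0.0]
opening: 0.329
```

```bash
cat >q.py <<'E'
from cell import env
s=env.state();print(s['t'],s['eef_pos'].round(1),s['tcp_rot'].round(4),'M',s['moment'].round(3),'F',s['ft_force'].round(2),'t6',s['tau'][5].round(3),'j6',s['joints'][5].round(3),s['opening'])
E
python3 q.py
```

```text
15.6 [543.6 -48.7  66.7] [-3.1295  0.0037  1.5932] M [-0.084 -0.227 -0.036] F [-0.27 -1.02 -0.01] t6 1.337 j6 -0.222 0.3285708986343971
```

arm_command(deltas=[[[1, 0, 0, 0, -0.1], [1, 0, 0, 0, -0.1], [1, 0, 0, 0, 0]]])

```text
t: 15.85
eef_pos: [543.5, -48.7, 66.8]
tcp_rot: [-3.13, 0.004, 1.445]
ft_force: [-0.5, 0.4, 0.3]
opening: 0.332
```

```bash
python3 q.py; python3 look.py 16 wrist
```

```text
15.85 [543.5 -48.7  66.8] [-3.1295  0.0038  1.4448] M [-0.201 -0.198 -0.046] F [-0.54  0.42  0.32] t6 1.317 j6 -0.076 0.3321559183304024
15.85 [543.5 -48.7  66.8] [-3.1295  0.0038  1.4448] 0.3321559183304024 [-0.208  0.582  1.887 -0.008  0.685 -0.076] [-0.54  0.42  0.32]
```

View pics/wrist16.png

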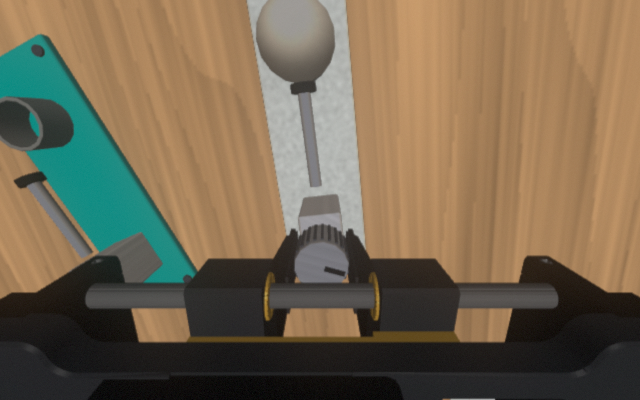

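arm_command(deltas=[[[1, 0, 0, 0, -0.08], [1, 0, 0, 0, -0.08], [1, 0, 0, 0, 0]]])

```text
t: 16.15
eef_pos: [543.4, -49.0, 66.8]
tcp_rot: [-3.13, 0.005, 1.338]
ft_force: [-0.2, -1.6, 0.4]
opening: 0.332
```

```bash
python3 q.py
```

```text
16.15 [543.4 -49.   66.8] [-3.1296  0.0048  1.3375] M [-0.334 -0.161  0.187] F [-0.22 -1.6   0.44] t6 1.424 j6 0.03 0.3317596758648489
```

arm_command(deltas=[[[1, 0, 0, 0, -0.08], [1, 0, 0, 0, -0.08], [1, 0, 0, 0, 0]]])

```text
t: 16.4
eef_pos: [542.8, -50.3, 66.8]
tcp_rot: [-3.129, 0.007, 1.228]
ft_force: [0.5, 0.6, -0.1]
opening: 0.333
```

```bash
python3 q.py
```

```text
16.4 [542.8 -50.3  66.8] [-3.1291  0.0074  1.2281] M [-0.091 -0.22  -0.069] F [ 0.51  0.59 -0.14] t6 1.087 j6 0.139 0.3334877053962067
```

```bash
python3 look.py 17 wrist; python3 - <<'E'
import cv2,numpy as np
a=cv2.imread("pics/wrist16.png");b=cv2.imread("pics/wrist17.png")
f=lambda i:cv2.resize(i[215:295,270:375],None,fx=3.7,fy=3.7,interpolation=cv2.INTER_CUBIC)
cv2.imwrite("pics/z17.png",np.hstack([f(a),f(b)]))
E
```

```text
16.4 [542.8 -50.3  66.8] [-3.1291  0.0074  1.2281] 0.3334877053962067 [-0.211  0.582  1.887 -0.009  0.686  0.139] [ 0.51  0.59 -0.14]
```

View pics/z17.png

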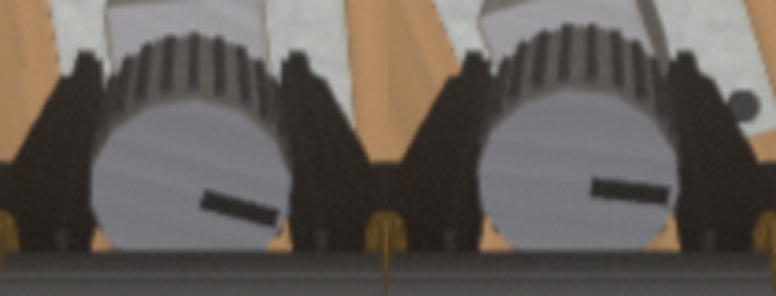

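View pics/wrist17.png

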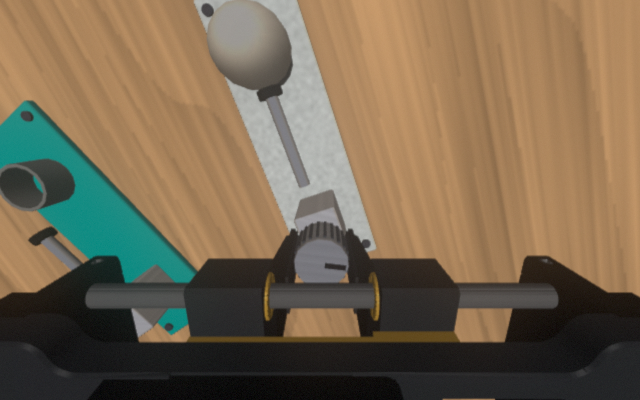

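```bash
cat >mark.py <<'E'
from h import *
def mark(fn,kx=543.5,ky=-48.2):
    c=pickle.load(open(fn,"rb"));s=c["s"]; e=(s["eef_pos"],s["tcp_rot"])
    # rectify top face: 10 px/mm, +-15 mm
    n=300; P=np.array([proj(c,[kx+a,ky+b,96],*e) for a,b in((-15,-15),(15,-15),(15,15),(-15,15))],np.float32)
    H=cv2.getPerspectiveTransform(P,np.float32([[0,0],[n,0],[n,n],[0,n]]))
    g=cv2.cvtColor(cv2.warpPerspective(c["frame"],H,(n,n),flags=cv2.INTER_CUBIC),cv2.COLOR_RGB2GRAY)
    m=(g<70).astype(np.uint8); k=cv2.circle(np.zeros_like(m),(150,150),150,1,-1); m&=k
    N,l,st,ce=cv2.connectedComponentsWithStats(m)
    out=[]
    for i in range(1,N):
        if 800<st[i,4]<6000:
            r=cv2.minAreaRect(np.argwhere(l==i)[:,::-1].astype(np.float32).reshape(-1,1,2)); 
            w,h=r[1]
            pts=np.argwhere(l==i)[:,::-1]-ce[i]; _,_,V=np.linalg.svd(pts,full_matrices=False); v=V[0]
            if v@(ce[i]-150)<0:v=-v
            out.append((st[i,4],round(max(w,h)/10,1),round(min(w,h)/10,1),((ce[i]-150)/10).round(1).tolist(),round(float(np.arctan2(v[1],v[0])),3)))
    return s["tcp_rot"][2].round(3),out,g
if __name__=="__main__":
    import sys
    for k in sys.argv[1:]:
        y,o,g=mark(f"pics/wrist{k}.pkl"); print(k,y,o); cv2.imwrite(f"pics/m{k}.png",g)
E
python3 mark.py 12 13 14 15 16 17; python3 -c "
import cv2,numpy as np
cv2.imwrite('pics/mm.png',np.hstack([cv2.imread('pics/m16.png'),cv2.imread('pics/m17.png')]))"
```

```text
12 2.629 [(np.int32(2007), 11.1, 2.1, [6.2, 5.3], 0.76)]
13 2.62 [(np.int32(2610), 11.4, 2.5, [6.3, 5.5], 0.754)]
14 2.616 [(np.int32(3363), 11.7, 3.0, [6.2, 5.4], 0.764)]
15 2.058 [(np.int32(3381), 11.8, 3.1, [8.3, 1.5], 0.198)]
16 1.445 [(np.int32(3369), 11.9, 3.1, [7.7, -3.3], -0.416)]
17 1.228 [(np.int32(4359), 19.0, 3.5, [-4.3, -12.3], 2.806), (np.int32(3335), 11.7, 3.0, [7.6, -3.7], -0.465)]
```

View pics/mm.png

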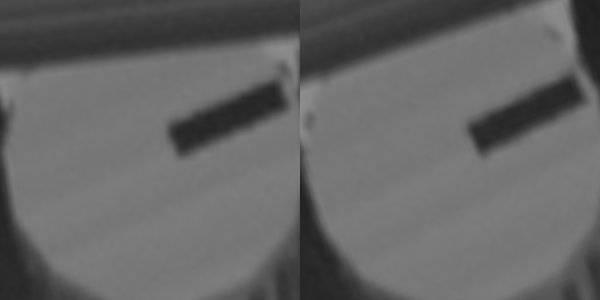

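The mark only moved from -0.416 to -0.465 while the gripper turned 0.217, so the knob looks to be at its stop and the pads slipped. One more nudge should confirm it, and I'll re-centre at the same time.

arm_command(deltas=[[[1, 0, 0.01, 0, -0.07], [1, 0, 0.01, 0, -0.07], [1, 0, 0, 0, 0]]])

```text
t: 16.7
eef_pos: [542.8, -49.9, 66.9]
tcp_rot: [-3.13, 0.009, 1.133]
ft_force: [-1.9, 2.8, -0.2]
opening: 0.333
```

```bash
python3 q.py; python3 look.py 18 wrist; python3 mark.py 18
```

```text
16.7 [542.8 -49.9  66.9] [-3.1301  0.0094  1.1335] M [ 0.418 -0.139 -0.027] F [-1.85  2.77 -0.17] t6 0.987 j6 0.236 0.33294600148438547
16.7 [542.8 -49.9  66.9] [-3.1301  0.0094  1.1335] 0.33294600148438547 [-0.21   0.582  1.887 -0.01   0.686  0.236] [-1.85  2.77 -0.17]
18 1.133 [(np.int32(5078), 19.6, 3.7, [-5.3, -11.6], 2.714), (np.int32(3391), 11.6, 3.1, [7.5, -3.7], -0.465)]
```

The stop is confirmed: the mark stayed at -0.465 while the gripper turned a further 0.095. I'll back off 1.57, aiming for the mark at +1.106.

arm_command(deltas=[[[1, 0, 0.005, 0, 0.08], [1, 0, 0, 0, 0.1], [1, 0, 0, 0, 0.1], [1, 0, 0, 0, 0.1], [1, 0, 0, 0, 0.1], [1, 0, 0, 0, 0.1], [1, 0, 0, 0, 0.1], [1, 0, 0, 0, 0.1], [1, 0, 0, 0, 0.1], [1, 0, 0, 0, 0.1], [1, 0, 0, 0, 0]]])

```text
t: 17.67
eef_pos: [544.2, -49.9, 66.9]
tcp_rot: [-3.133, 0.009, 1.988]
ft_force: [-1.0, -2.7, 0.8]
opening: 0.329
```

```bash
python3 q.py; python3 look.py 19 wrist; python3 mark.py 19
```

```text
17.6667 [544.2 -49.9  66.9] [-3.1327  0.0085  1.9879] M [-0.478  0.123  0.01 ] F [-1.02 -2.72  0.82] t6 -1.176 j6 -0.608 0.3292286419242497
17.6667 [544.2 -49.9  66.9] [-3.1327  0.0085  1.9879] 0.3292286419242497 [-0.206  0.58   1.89  -0.019  0.673 -0.608] [-1.02 -2.72  0.82]
19 1.988 [(np.int32(4553), 18.9, 3.5, [5.3, -11.8], 0.424), (np.int32(3412), 11.7, 3.1, [7.8, 2.9], 0.39)]
```

arm_command(deltas=[[[1, 0, 0.005, 0, 0.1], [1, 0, 0.005, 0, 0.1], [1, 0, 0, 0, 0.1], [1, 0, 0, 0, 0.1], [1, 0, 0, 0, 0.1], [1, 0, 0, 0, 0.1], [1, 0, 0, 0, 0.1], [1, 0, 0, 0, 0.1], [1, 0, 0, 0, 0.1], [1, 0, 0, 0, 0], [1, 0, 0, 0, 0], [1, 0, 0, 0, 0]]])

```text
t: 18.72
eef_pos: [545.1, -49.2, 66.9]
tcp_rot: [-3.134, 0.009, 2.706]
ft_force: [-0.8, -1.4, 2.0]
opening: 0.333
```

```bash
python3 q.py; python3 look.py 20 wrist top side; python3 mark.py 20;python3 - <<'E'
from egg import *
c=pickle.load(open("pics/wrist20.pkl","rb"));s=c["s"]; e=(s["eef_pos"],s["tcp_rot"])
im=c["frame"][:,:,::-1].copy()
q=np.array([proj(c,X,*e) for X in eggpts(545,77,27)]);h=cv2.convexHull(q.astype(np.float32))
cv2.polylines(im,[(h+.5).astype(int)],True,(0,0,255),1)
cv2.imwrite("pics/z20.png",im)
E
```

```text
18.7167 [545.1 -49.2  66.9] [-3.1343  0.0092  2.7064] M [-0.265  0.099  0.037] F [-0.81 -1.42  1.97] t6 -0.134 j6 -1.33 0.3327574572635989
18.8167 [545.1 -49.2  66.9] [-3.1343  0.0092  2.7069] 0.3302015524991536 [-0.206  0.578  1.895 -0.015  0.661 -1.33 ] [-0.76 -2.43  1.06]
20 2.706 [(np.int32(4228), 18.4, 3.3, [11.9, -5.4], -1.998), (np.int32(3394), 11.7, 3.1, [4.0, 7.1], 1.108)]
```

View pics/z20.png

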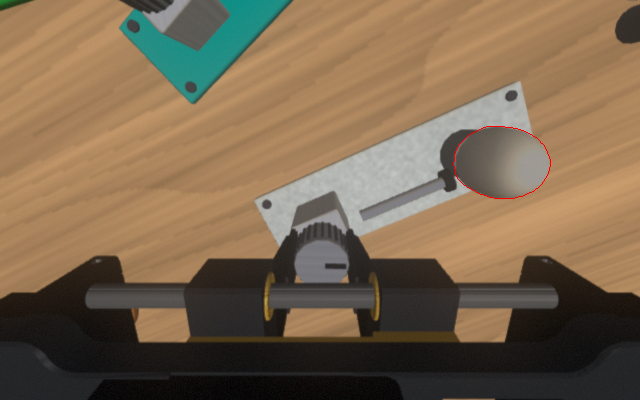

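View pics/side20.png

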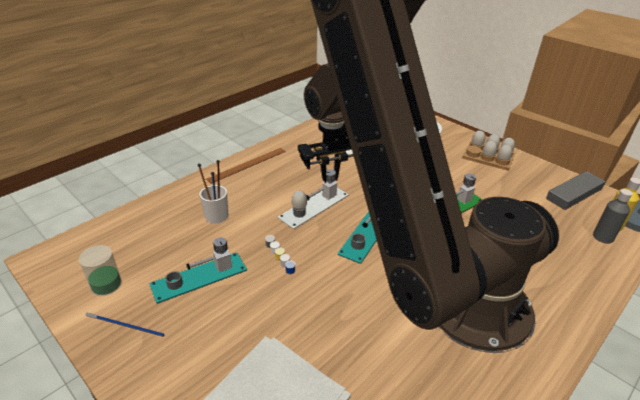

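```bash
python3 -c "
from cell import env
print(env.job_done())"
```

```text
the job is handed in; nothing more can be done
None
```

The egg is in the holder's ring and let go. The thumbscrew went to its stop and is backed off a quarter turn, with the gripper still on it. I handed the job in at about 18.8 s; no verdict is reported.

- **Egg:** I lowered it until light contact at the expected height (about 2 N), then opened the fingers. In the last wrist picture its outline matches an upright, seated egg at (545, 77).
- **Stop:** I took the knob to be seated because its mark stayed at -0.465 rad while the gripper turned a further 0.095 rad. The wrist moment never showed a clear rise there, so this rests on the mark and on the pads slipping.
- **Setting:** the mark turned back 1.573 rad (target 1.571), with no slip on the way back.
- **Grip:** the opening is 0.33 of full, about 31 mm on the 32 mm knob. I had no direct reading of grip force, so "over 1 N" was not measured separately.
- **Paint pots, brush cup and saucer:** I never went near the paint pots or brush cup, and they look unmoved in the last side picture. The saucer is mostly hidden behind the arm there; it was still in place just after I lifted the egg beside it.

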